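# Line the paint tubs up by height on the rail

## Robot

A 6-joint arm with a two-finger parallel gripper is mounted at the origin on the work surface. World frame = base frame: x ahead of the robot, y to its left, z up, the work surface at z = 0. Lengths are in mm, angles in rad, forces in N, time in s.
With the tool pointing down it reaches from about 275 to 750 mm from the base axis. Payload 10.2 kg.
Tool frame: the origin (TCP) lies midway between the tips of the shut fingers; the grasp point (between the pads) lies 19 mm behind it; z points along the fingers, y is the direction in which the jaws open and shut (so a half turn about z gives the same grasp; the last joint's range is limited). The gripper opens to 85 mm and grips with 20 to 120 N. Pads are 22 mm wide; open, the fingers measure 114 mm over their backs; the gripper's body (76 mm by 85 mm) begins 54 mm behind the grasp point. The pads swing forward as they close: fully open they stand 13 mm farther back than shut.
Start: joints at [-1.455, 0.313, 1.498, -0, 1.331, -0.223], TCP at [174.474, -495.167, 231.294] pointing down, gripper open.
Joint ranges: [-2.94, 2.94], [-0.97, 2.17], [0.19, 2.56], [-1.23, 4.37], [0.02, 3.11], [-2.88, 2.88]. Speed limits (rad/s): [2.39, 2.39, 3.01, 3.14, 3.14, 3.14].

## Interface

Orientations are given as a unit quaternion [w, x, y, z].
In Python, from rig import sense, optics, ctrl gives the robot as it stands.
- The arm moves only by the tool play_rows, never from a script. Its argument "plan" is a list of rows, each a list of 7 numbers: the shift along the world's x, y, z in mm, then the turn, a rotation vector about the world's x, y, z in rad, then the opening, from -1 (shut) to 1 (fully open), so that 0 is half open. A call has 1 to 5 rows; each row shifts and turns the pose as measured when the row begins; what a row does not reach is not made up. A row lasts 1/12 s, in which the tool goes at most 41.7 mm and 7.16 degrees, less where a joint would pass 70% of its speed; a pose out of reach is approached as far as the arm can. A call is refused whole if a number of a shift passes 41.7 or a number of a turn 0.125, either way. A call with a gripper value outside its range is refused whole. The fingers move at their own pace and stop on an object; "grip_force" is the grip in N (left out, the last holds). Time passes only in rows, so rows that do not move let the fingers close. It gives the time, the measured TCP pose, the force and the opening at its end, in the units of the state.
- sense(): the state, without advancing time (a new reading comes with each control period).
- optics.capture(name): name is "scene" or "top"; returns a dict with "img" (420x560x3 uint8, blue, green, red), "fx", "fy", "cx", "cy" (pixels), "world_to_cam" (4x4, takes a point from world to camera coordinates). Camera axes: x right, y up, looking along -z (the intrinsics and any distortion apply to the point x, -y, -z); pixel columns grow to the right and rows downward; lengths in mm; the calibration is good to about 2 mm. A picture is of the moment at which its call begins. There is no depth.
- ctrl.finish_job(): hands the job in, once; it reports no verdict.
The state is a dict: "time_s": time; "joints": joint angles; "dq": joint speeds; "tau": joint torques, N m; "eef_pos": TCP position; "ee_rot": TCP orientation; "force": force on the tool from outside, world axes, zero at the start; "wrist_torque": the same for the moment, N m; "grip_width": opening from 0.0 (shut) to 1.0 (fully open).
Only numpy, scipy, OpenCV 4.12 (cv2) and the standard library are available. Lean on these libraries where they do the work, as an engineer would, in place of code of your own. Each camera call takes 0.05 s, during which the arm holds its last target. There are 200 camera calls.

## Task

Tidy the four lidded white paint tubs onto the wooden rail in order of height, each upright and centred on its own cork spot: the tallest on the spot next to the green glass bowl, then getting shorter one by one to the shortest next to the roll of tape. Don't knock any tub over on the way, and leave them all standing free.

Things in the scene. Friction and masses are not known exactly. Their poses are not given: they have to be found in the camera images.
- tub_p_center (a point): centre (half-way up, on the axis) of the shortest of four loose upright round white plastic paint tubs with a grey flat lid of the same width: diameter 38 mm, height 50 mm overall, straight sided. z of the point is up along its axis.
- tub_q_center (a point): centre (half-way up, on the axis) of the second shortest of four loose upright round white plastic paint tubs with a grey flat lid of the same width: diameter 44 mm, height 70 mm overall, straight sided. z of the point is up along its axis.
- tub_r_center (a point): centre (half-way up, on the axis) of the second tallest of four loose upright round white plastic paint tubs with a grey flat lid of the same width: diameter 50 mm, height 90 mm overall, straight sided. z of the point is up along its axis.
- tub_s_center (a point): centre (half-way up, on the axis) of the tallest of four loose upright round white plastic paint tubs with a grey flat lid of the same width: diameter 56 mm, height 110 mm overall, straight sided. z of the point is up along its axis.
- spot_1: round cork spot, diameter 70 mm, 3 mm thick, fixed flat on the wooden rail (a fixed pale board 330 x 80 mm, 12 mm high); at the rail's -y end. Origin: centre of its underside, 12 mm above the table; its top, where a tub stands, is 15 mm above the table. The four spots, 1 to 4, lie in one straight row about 80 mm apart; the row runs roughly along y, turned by up to 0.25 rad; the axes of each spot are those of the rail (y along the row, z up).
- spot_2: round cork spot, diameter 70 mm, 3 mm thick, fixed flat on the wooden rail (a fixed pale board 330 x 80 mm, 12 mm high); next to spot_1. Origin: centre of its underside, 12 mm above the table; its top, where a tub stands, is 15 mm above the table. The four spots, 1 to 4, lie in one straight row about 80 mm apart; the row runs roughly along y, turned by up to 0.25 rad; the axes of each spot are those of the rail (y along the row, z up).
- spot_3: round cork spot, diameter 70 mm, 3 mm thick, fixed flat on the wooden rail (a fixed pale board 330 x 80 mm, 12 mm high); next to spot_4. Origin: centre of its underside, 12 mm above the table; its top, where a tub stands, is 15 mm above the table. The four spots, 1 to 4, lie in one straight row about 80 mm apart; the row runs roughly along y, turned by up to 0.25 rad; the axes of each spot are those of the rail (y along the row, z up).
- spot_4: round cork spot, diameter 70 mm, 3 mm thick, fixed flat on the wooden rail (a fixed pale board 330 x 80 mm, 12 mm high); at the rail's +y end. Origin: centre of its underside, 12 mm above the table; its top, where a tub stands, is 15 mm above the table. The four spots, 1 to 4, lie in one straight row about 80 mm apart; the row runs roughly along y, turned by up to 0.25 rad; the axes of each spot are those of the rail (y along the row, z up).
- bowl: empty green glass bowl, fixed, 90 mm across the rim, 42 mm high, standing on the table just beyond one end of the rail (which end varies). Origin: centre of its underside.
- tape: roll of masking tape lying flat, fixed, a pale paper ring 90 mm outside, 68 mm inside, 24 mm high, standing on the table just beyond the other end of the rail. Origin: centre of its underside.
Things that resemble listed ones, but are neither listed nor needed, are in the scene too. What is shaped like the part that bears tub_p_center but pink or red is not meant.

How it is judged (in metres and radians):
At the end, for the whole second after the job is handed in: All four tubs stand upright (within 0.1 rad) and at rest, each with its axis within 14 mm of the centre of its own cork spot and its foot on the cork (height within 6 mm): tallest on the spot nearest the bowl, then second tallest, second shortest, and the shortest on the spot nearest the tape roll (((y of bowl in the frame of spot_2 above 0 m and horizontal distance between tub_p_center and spot_1 below 0.014 m and angle between each of tub_p_center, tub_q_center, tub_r_center, tub_s_center's own z axis and vertical below 0.1 rad and height (world z) of tub_p_center between 0.034 and 0.046 m and linear speed of each of tub_p, tub_q, tub_r, tub_s below 0.02 m/s and horizontal distance between tub_q_center and spot_2 below 0.014 m and height (world z) of tub_q_center between 0.044 and 0.056 m and horizontal distance between tub_r_center and spot_3 below 0.014 m and height (world z) of tub_r_center between 0.054 and 0.066 m and horizontal distance between tub_s_center and spot_4 below 0.014 m and height (world z) of tub_s_center between 0.064 and 0.076 m) or (y of bowl in the frame of spot_2 below 0 m and horizontal distance between tub_s_center and spot_1 below 0.014 m and angle between each of tub_s_center, tub_r_center, tub_q_center, tub_p_center's own z axis and vertical below 0.1 rad and height (world z) of tub_s_center between 0.064 and 0.076 m and linear speed of each of tub_s, tub_r, tub_q, tub_p below 0.02 m/s and horizontal distance between tub_r_center and spot_2 below 0.014 m and height (world z) of tub_r_center between 0.054 and 0.066 m and horizontal distance between tub_q_center and spot_3 below 0.014 m and height (world z) of tub_q_center between 0.044 and 0.056 m and horizontal distance between tub_p_center and spot_4 below 0.014 m and height (world z) of tub_p_center between 0.034 and 0.046 m))); the robot touches nothing.
It fails at once if a tub is knocked over (angle between any of tub_p_center, tub_q_center, tub_r_center, tub_s_center's own z axis and vertical above 0.8 rad).
It also fails if it takes over 115 s, if anything falls off the work surface, if the arm or the gripper's body presses on something with over 40 N, if the wrist force passes 120 N, or if a joint passes its speed limit or range.

## Working session

There is one attempt and no reset: what is moved stays moved. The work goes in short steps, Python scripts to look and compute and a tool call to move; the robot and the scene stay as the last step left them, time stands still between calls to the robot, and variables do not carry over. Pictures are saved under pics/ and viewed, about 12 in all and at most 16, crops included, and the job is handed in when it is done.

Besides the shell and the picture viewer there is one more tool, called after ">>>" in YAML: its name, and indented under it one key for each argument. play_rows: Moves the arm, as the interface text tells. Its arguments: {"type":"object","properties":{"plan":{"type":"array"},"grip_force":{"type":"number"}},"required":["plan"]}

```bash
ls; mkdir -p pics; cat > h.py <<'E'
import numpy as np, cv2
from rig import sense, optics, ctrl
def cap(n):
    return optics.capture(n)
def ray(c,u,v):
    W=np.array(c["world_to_cam"]);R=W[:3,:3];t=W[:3,3]
    d=R.T@np.array([(u-c["cx"])/c["fx"],-(v-c["cy"])/c["fy"],-1.]);return -R.T@t,d
def onz(c,u,v,z):
    o,d=ray(c,u,v);return o+d*(z-o[2])/d[2]
def proj(c,p):
    W=np.array(c["world_to_cam"]);q=W[:3,:3]@np.array(p,float)+W[:3,3]
    return c["cx"]+c["fx"]*q[0]/-q[2],c["cy"]-c["fy"]*q[1]/-q[2]
E
python3 - <<'E'
from h import *
print(sense())
for n in("scene","top"):
    c=cap(n);cv2.imwrite(f"pics/{n}0.png",c["img"]);print({k:v for k,v in c.items() if k!="img"}); print(ray(c,280,210)[0])
E
```

```text
pics
{'time_s': 0.0, 'joints': array([-1.45542474e+00,  3.13467495e-01,  1.49844684e+00,  1.74585402e-06,
        1.33098279e+00, -2.23365601e-01]), 'dq': array([-0.00102371,  0.00010677, -0.00213587, -0.00080939,  0.00018147,
       -0.00063019]), 'tau': array([ 3.48466738e-04, -4.12266469e+01, -2.59748268e+01, -1.07827639e-04,
        4.09423184e-03, -2.88862668e-05]), 'eef_pos': array([ 174.43134099, -494.90423594,  230.7224488 ]), 'ee_rot': array([-6.51237175e-04,  9.85691219e-01,  1.68559769e-01,  3.60481234e-05]), 'force': array([ 0.37399992,  0.53472623, -0.68869238]), 'wrist_torque': array([-0.03570244, -0.0455759 , -0.00184634]), 'grip_width': 0.9999423462673948}
{'fx': 512.8437040601272, 'fy': 512.8437040601272, 'cx': 279.48779377453764, 'cy': 212.76065279877156, 'world_to_cam': array([[ 4.84723064e-01,  8.74570731e-01,  1.30225885e-02,
        -2.52183835e+02],
       [-6.94592716e-01,  3.75837828e-01,  6.13422273e-01,
         2.89093309e+02],
       [ 5.31586784e-01, -3.06385319e-01,  7.89647723e-01,
        -1.39176132e+03],
       [ 0.00000000e+00,  0.00000000e+00,  0.00000000e+00,
         1.00000000e+00]])}
[1062.88335355 -314.51483689  924.94897066]
{'fx': 394.9553336062393, 'fy': 394.9553336062393, 'cx': 277.95691372140647, 'cy': 213.65644882130496, 'world_to_cam': array([[ 1.20173303e-02, -9.99311620e-01,  3.50979975e-02,
        -1.20013140e+01],
       [ 9.90943242e-01,  1.65967880e-02,  1.33251786e-01,
        -5.11598489e+02],
       [-1.33742572e-01,  3.31787927e-02,  9.90460545e-01,
        -7.29012255e+02],
       [ 0.00000000e+00,  0.00000000e+00,  0.00000000e+00,
         1.00000000e+00]])}
[409.60931521  20.68558561 790.65051012]
```

View pics/scene0.png

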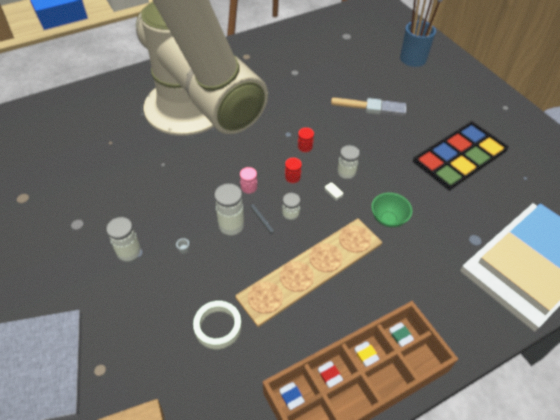

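View pics/top0.png

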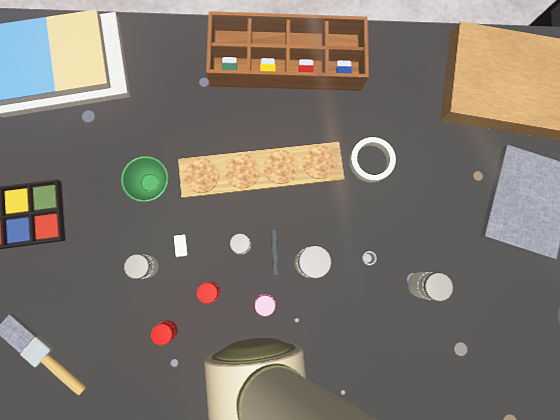

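Two views. Grey-lidded candidates, top/scene pixels: A (139,266)/(348,162), B (240,244)/(291,206), C (314,262)/(229,210) and D (432,287)/(121,240). The decoys are red tubs at (207,292) and (163,333), a pink one at (265,305), and a small glass thing at (369,258). The bowl is at the +y end (145,178) and the tape at (373,159). Next I measure these and check the tubs in one crop.

```bash
cat > meas.py <<'E'
from h import *
def blobs(c,lo=120,box=None,smax=45,amin=120):
    hsv=cv2.cvtColor(c["img"],cv2.COLOR_BGR2HSV)
    m=((hsv[...,2]>lo)&(hsv[...,1]<smax)).astype(np.uint8)
    m=cv2.morphologyEx(m,cv2.MORPH_OPEN,np.ones((3,3)))
    return m,hsv
def spots(c,z=15):
    hsv=cv2.cvtColor(c["img"],cv2.COLOR_BGR2HSV)
    return hsv
E
python3 - <<'E'
from meas import *
c=cap("top");s=cap("scene")
for n,cc,pts in(("top",c,[(139,266),(240,244),(314,262),(432,287)]),("scene",s,[(348,154),(291,200),(229,195),(121,228)])):
    hsv=cv2.cvtColor(cc["img"],cv2.COLOR_BGR2HSV)
    for u,v in pts: print(n,u,v,hsv[v,u],[hsv[v+k,u].tolist() for k in(8,16,24)],[hsv[v,u+k].tolist() for k in(8,16,24)])
print([cv2.cvtColor(c["img"],cv2.COLOR_BGR2HSV)[v,u].tolist() for u,v in[(201,174),(212,180),(222,172),(243,169),(262,168),(190,190)]])
t=cv2.resize(c["img"][225:310,110:470],None,fx=2.2,fy=2.2,interpolation=cv2.INTER_CUBIC)
t2=cv2.resize(c["img"][135:205,110:410],(792,185),interpolation=cv2.INTER_CUBIC)
s2=cv2.resize(s["img"][140:270,95:375],(792,220+148//1),interpolation=cv2.INTER_CUBIC)[:, :792]
t=t[:,:792];s2=cv2.resize(s2,(450,209))
cv2.imwrite("pics/crop1.png",np.vstack([t,t2,np.pad(s2,((0,0),(0,342),(0,0)))]))
E
```

```text
top 139 266 [ 20  11 218] [[19, 9, 219], [8, 11, 96], [0, 8, 95]] [[19, 16, 222], [28, 32, 135], [18, 13, 98]]
top 240 244 [ 19   9 227] [[19, 9, 235], [10, 16, 98], [12, 13, 97]] [[21, 8, 234], [8, 11, 97], [8, 11, 96]]
top 314 262 [ 19   9 227] [[19, 9, 227], [15, 10, 107], [10, 8, 96]] [[19, 9, 225], [18, 15, 201], [10, 8, 97]]
top 432 287 [ 20  14 214] [[16, 13, 215], [20, 8, 94], [20, 8, 94]] [[16, 13, 209], [16, 14, 205], [10, 8, 94]]
scene 348 154 [ 41  11 184] [[40, 15, 152], [38, 30, 169], [40, 13, 119]] [[36, 7, 180], [30, 3, 87], [30, 3, 88]]
scene 291 200 [ 40   8 188] [[45, 16, 129], [37, 32, 167], [45, 11, 91]] [[42, 8, 156], [30, 9, 87], [30, 3, 91]]
scene 229 195 [ 34  10 187] [[36, 7, 172], [36, 17, 154], [36, 31, 173]] [[41, 11, 185], [135, 6, 92], [0, 0, 90]]
scene 121 228 [ 40   8 184] [[36, 9, 145], [39, 21, 156], [35, 29, 165]] [[45, 9, 179], [90, 3, 90], [150, 3, 92]]
[[14, 115, 207], [14, 114, 215], [21, 97, 231], [15, 111, 222], [23, 91, 237], [21, 94, 234]]
```

View pics/crop1.png

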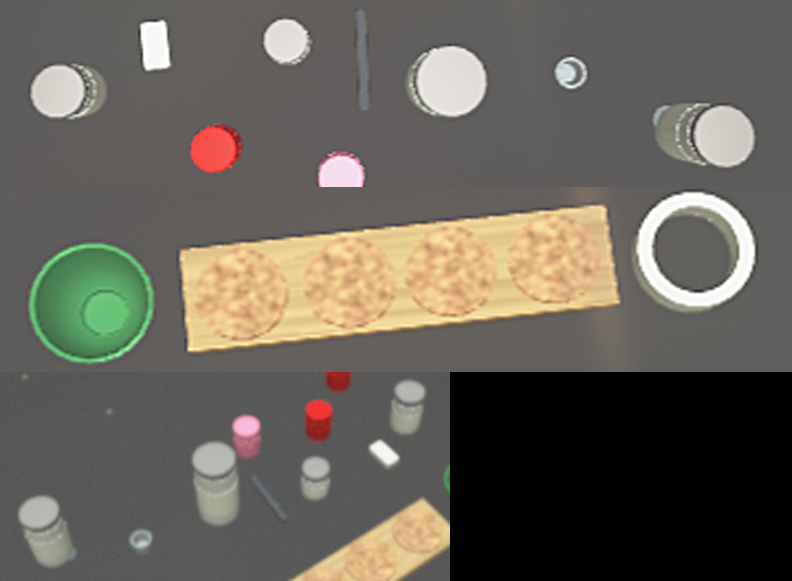

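The crop confirms four grey-lidded white tubs (A=Q?, B=P?, C=S?, D=R?), with the red and pink ones ruled out. A small bluish object sits behind D at top (410,278). Now for their positions and sizes.

```bash
cat >> meas.py <<'E'
H=dict(P=50,Q=70,R=90,S=110);D=dict(P=38,Q=44,R=50,S=56)
def lids(c,z0=0,lo=195):
    hsv=cv2.cvtColor(c["img"],cv2.COLOR_BGR2HSV)
    m=((hsv[...,2]>lo)&(hsv[...,1]<28)).astype(np.uint8)
    n,l,st,ce=cv2.connectedComponentsWithStats(m)
    out=[]
    for i in range(1,n):
        if 200<st[i,4]<1500:
            cn=max(cv2.findContours((l==i).astype(np.uint8),cv2.RETR_EXTERNAL,cv2.CHAIN_APPROX_NONE)[0],key=len)
            out.append((ce[i],cv2.minEnclosingCircle(cn)[1]*2,st[i,4]))
    return out
def diam(c,ctr,area,h):
    u,v=ctr;o,d=ray(c,u,v);p=onz(c,u,v,h)
    e=1.;a=onz(c,u+e,v,h)-p;b=onz(c,u,v+e,h)-p
    return p,2*np.sqrt(area*abs(a[0]*b[1]-a[1]*b[0])/np.pi)
E
python3 - <<'E'
from meas import *
c=cap("top");s=cap("scene")
for ce,d,a in lids(c):
    print(ce.round(1),a,[(k,*diam(c,ce,a,h)[0][:2].round(1),diam(c,ce,a,h)[1].round(1)) for k,h in H.items()])
# triangulate with scene lid tops
hsv=cv2.cvtColor(s["img"],cv2.COLOR_BGR2HSV)
m=((hsv[...,2]>160)&(hsv[...,1]<16)).astype(np.uint8)
n,l,st,ce=cv2.connectedComponentsWithStats(m)
sc=[ce[i] for i in range(1,n) if 80<st[i,4]<900 and 100<ce[i][0]<370 and 130<ce[i][1]<250]
for q in sc:
  for t,d,a in lids(c):
    o1,d1=ray(c,*t);o2,d2=ray(s,*q)
    A=np.c_[d1,-d2];x=np.linalg.lstsq(A,o2-o1,rcond=None)[0]
    p1=o1+d1*x[0];p2=o2+d2*x[1]
    g=np.linalg.norm(p1-p2)
    if g<15: print("tri",q.round(1),t.round(1),((p1+p2)/2).round(1),g.round(1))
# spots
def spot(c,z):
    b=cv2.GaussianBlur(c["img"],(0,0),1.5);hs=cv2.cvtColor(b,cv2.COLOR_BGR2HSV)
    m=((hs[...,0]<=18)&(hs[...,0]>=8)&(hs[...,1]>85)&(hs[...,2]>150)).astype(np.uint8)
    n,l,st,ce=cv2.connectedComponentsWithStats(m);r=[]
    for i in range(1,n):
        if 250<st[i,4]<2500: 
            p=onz(c,*ce[i],z); r.append((st[i,:5].tolist(),p[:2].round(1),diam(c,ce[i],st[i,4],z)[1].round(1)))
    return r
for cc in(c,s):
    for r in spot(cc,15): print(r)
# rail & bowl & tape
for cc in (c,s):
    hs=cv2.cvtColor(cc["img"],cv2.COLOR_BGR2HSV)
    m=((hs[...,0]<=28)&(hs[...,0]>=8)&(hs[...,1]>65)&(hs[...,2]>185)).astype(np.uint8)
    m=cv2.morphologyEx(m,cv2.MORPH_CLOSE,np.ones((3,3)))
    n,l,st,ce=cv2.connectedComponentsWithStats(m)
    for i in range(1,n):
        if 3000<st[i,4]<15000:
            cn=max(cv2.findContours((l==i).astype(np.uint8),cv2.RETR_EXTERNAL,cv2.CHAIN_APPROX_NONE)[0],key=len)
            W=np.array([onz(cc,*p[0],12)[:2] for p in cn],np.float32);print("rail",st[i],cv2.minAreaRect(W))
hs=cv2.cvtColor(c["img"],cv2.COLOR_BGR2HSV)
m=((hs[...,0]>45)&(hs[...,0]<85)&(hs[...,1]>90));m[:,:110]=0;m[:110]=0
ys,xs=np.nonzero(m);print("bowl",onz(c,xs.mean(),ys.mean(),30))
E
```

```text
[373.1 158.4] 652 [('P', np.float64(621.3), np.float64(-188.1), np.float64(57.1)), ('Q', np.float64(615.6), np.float64(-182.5), np.float64(55.6)), ('R', np.float64(609.9), np.float64(-176.9), np.float64(54.1)), ('S', np.float64(604.2), np.float64(-171.2), np.float64(52.5))]
[180.  245.1] 248 [('P', np.float64(447.6), np.float64(177.2), np.float64(32.8)), ('Q', np.float64(446.6), np.float64(173.0), np.float64(31.9)), ('R', np.float64(445.5), np.float64(168.7), np.float64(31.1)), ('S', np.float64(444.5), np.float64(164.5), np.float64(30.2))]
[239.5 243.1] 292 [('P', np.float64(453.0), np.float64(67.2), np.float64(35.9)), ('Q', np.float64(451.8), np.float64(65.9), np.float64(35.0)), ('R', np.float64(450.6), np.float64(64.7), np.float64(34.0)), ('S', np.float64(449.5), np.float64(63.4), np.float64(33.0))]
[314.7 261.4] 767 [('P', np.float64(420.7), np.float64(-73.8), np.float64(58.3)), ('Q', np.float64(420.4), np.float64(-71.3), np.float64(56.7)), ('R', np.float64(420.1), np.float64(-68.7), np.float64(55.2)), ('S', np.float64(419.8), np.float64(-66.2), np.float64(53.6))]
[135.9 266. ] 42
[... 1966 characters left out ...]
7, 982], array([798.4, -76.2]), np.float64(65.0))
([103, 400, 59, 20, 666], array([ 715.6, -384.7]), np.float64(49.2))
rail [  47   10   60   81 3671] ((850.9500122070312, 415.9263916015625), (166.32608032226562, 102.9189224243164), 11.471417427062988)
rail [ 451   21  109  109 9627] ((823.0487670898438, -494.5734558105469), (233.85153198242188, 208.78648376464844), 81.40950012207031)
rail [ 178  142  167   55 6245] ((606.135498046875, 29.599151611328125), (79.05792236328125, 329.22198486328125), 7.551858425140381)
rail [ 236  219  145  106 5151] ((606.1058959960938, 27.455276489257812), (79.45221710205078, 329.5121154785156), 7.7310662269592285)
bowl [577.15380118 256.53707737  30.        ]
```

All heights and sizes agree. P is at (453,67), Q (408,249), R (378,-290) and S (419.5,-67). The spots are at 1 (623,-91.5), 2 (610,-11), 3 (600,66) and 4 (590,147.5), with the rail turned 7.75°. The bowl is at +y, so S goes to 4, R to 3, Q to 2 and P to 1. I'll keep the jaws across the row, which means turning by +1.37 rad. R goes first.

>>> play_rows:
  plan:
    - [18.5,18.5,0,0,0,0.124,1]
    - [18.5,18.5,0,0,0,0.124,1]
    - [18.5,18.5,0,0,0,0.124,1]
    - [18.5,18.5,0,0,0,0.124,1]
    - [18.5,18.5,0,0,0,0.124,1]
  grip_force: 50

```text
time_s: 0.72
eef_pos: [266.6, -401.6, 230.0]
ee_rot: [-0.0, 0.886, 0.464, -0.0]
force: [0.7, 0.0, 0.2]
grip_width: 1.0
```

>>> play_rows:
  plan:
    - [18.5,18.5,0,0,0,0.124,1]
    - [18.5,18.5,0,0,0,0.124,1]
    - [18.5,18.5,0,0,0,0.124,1]
    - [18.5,18.5,0,0,0,0.124,1]
    - [18.5,18.5,0,0,0,0.124,1]

```text
time_s: 1.13
eef_pos: [362.8, -303.7, 230.2]
ee_rot: [-0.0, 0.701, 0.714, -0.001]
force: [0.1, -0.6, -0.3]
grip_width: 1.0
```

>>> play_rows:
  plan:
    - [15.5,14,-20,0,0,0.117,1]
    - [0,0,-36,0,0,0,1]
    - [0,0,-30,0,0,0,1]
    - [0,0,0,0,0,0,1]

```text
time_s: 1.47
eef_pos: [382.8, -285.1, 143.5]
ee_rot: [0.003, 0.65, 0.76, -0.001]
force: [0.5, 1.2, -1.2]
grip_width: 1.001
```

```bash
python3 - <<'E'
from meas import *
q=sense();print(q["eef_pos"],q["ee_rot"])
c=cap("top");s=cap("scene")
t=cv2.resize(c["img"][220:345,360:510],None,fx=2.6,fy=2.6);u=cv2.resize(s["img"][140:290,60:210],(390,390))
cv2.imwrite("pics/r1.png",np.hstack([np.pad(t,((0,390-t.shape[0]),(0,0),(0,0))),u]))
E
```

```text
[ 382.79680653 -285.06374364  143.48587844] [ 3.10365151e-03  6.49850692e-01  7.60055331e-01 -5.82377768e-04]
```

View pics/r1.png

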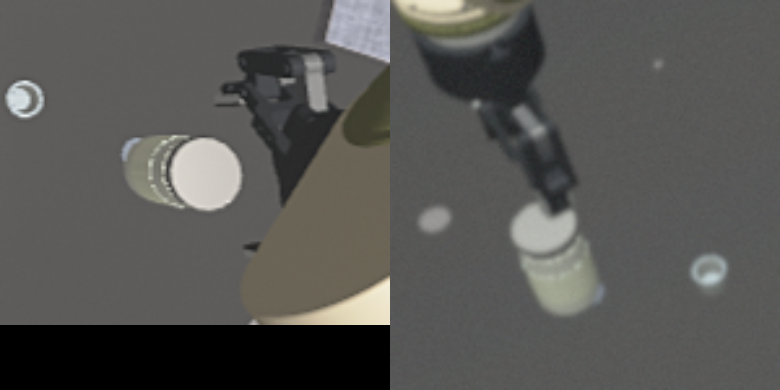

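View: R stands between the opened fingers' span, and the bluish drop beside its foot is clear of the finger lanes. Correct by (-4.5,-5) and descend.

>>> play_rows:
  plan:
    - [-4.5,-5,0,0,0,-0.02,1]
    - [0,0,-30,0,0,0,1]
    - [0,0,-30,0,0,0,1]
    - [0,0,-25,0,0,0,1]
    - [0,0,0,0,0,0,1]

```text
time_s: 1.98
eef_pos: [381.4, -300.3, 71.2]
ee_rot: [0.017, 0.661, 0.75, -0.003]
force: [-0.6, 0.8, -1.7]
grip_width: 1.002
```

```bash
cat > d.py <<'E'
import sys
from h import *
from scipy.spatial.transform import Rotation as R
x,y,z=map(float,sys.argv[1:4]);a=np.radians((7.75+90)/2)
q=sense();w=q["ee_rot"]
cur=R.from_quat([w[1],w[2],w[3],w[0]]);tgt=R.from_quat([np.cos(a),np.sin(a),0,0])
print("pos",q["eef_pos"].round(1),"d",(np.array([x,y,z])-q["eef_pos"]).round(1),"rot",(tgt*cur.inv()).as_rotvec().round(3),"F",q["force"].round(1),"dq",np.abs(q["dq"]).max().round(3),"j",q["joints"].round(2),"w",round(q["grip_width"],3),q["time_s"])
E
python3 d.py 378.3 -290 42
```

```text
pos [ 381.4 -300.3   71.2] d [ -3.1  10.3 -29.2] rot [0.027 0.021 0.009] F [-0.6  0.8 -1.7] dq 0.078 j [-0.91  0.41  1.83 -0.    0.87 -1.03] w 1.002 1.9833
```

>>> play_rows:
  plan:
    - [-3,10,0,0.027,0.021,0.009,1]
    - [0,0,0,0,0,0,1]
    - [0,0,0,0,0,0,1]

```text
time_s: 2.23
eef_pos: [379.1, -294.0, 76.5]
ee_rot: [0.003, 0.659, 0.752, -0.001]
force: [-0.1, 0.8, 0.6]
grip_width: 1.001
```

```bash
python3 d.py 378.3 -290 42
```

```text
pos [ 379.1 -294.    76.5] d [ -0.8   4.  -34.5] rot [0.005 0.003 0.004] F [-0.1  0.8  0.6] dq 0.038 j [-0.9   0.4   1.82 -0.    0.91 -1.03] w 1.001 2.2333
```

>>> play_rows:
  plan:
    - [-0.5,2,-10,0,0,0,1]
    - [0,1,-12,0,0,0,1]
    - [0,0,-8,0,0,0,1]
    - [0,0,-3,0,0,0,1]
    - [0,0,0,0,0,0,1]

```text
time_s: 2.65
eef_pos: [380.4, -294.7, 46.2]
ee_rot: [0.009, 0.66, 0.751, -0.002]
force: [0.3, 0.3, 0.3]
grip_width: 1.004
```

```bash
python3 d.py 378.3 -290 42
```

```text
pos [ 380.4 -294.7   46.2] d [-2.1  4.7 -4.2] rot [0.016 0.011 0.007] F [0.3 0.3 0.3] dq 0.003 j [-0.9   0.45  1.85 -0.    0.82 -1.03] w 1.004 2.65
```

>>> play_rows:
  plan:
    - [-2,4.5,-3,0.016,0.011,0.007,1]
    - [0,0,0,0,0,0,1]
    - [0,1,0,0.003,0.002,0,-1]
    - [0,0,0,0,0,0,-1]
    - [0,0,0,0,0,0,-1]

```text
time_s: 3.07
eef_pos: [378.6, -289.2, 43.9]
ee_rot: [-0.002, 0.657, 0.753, 0.001]
force: [-0.6, -0.2, -0.4]
grip_width: 0.603
```

>>> play_rows:
  plan:
    - [0,0,0,0,0,0,-1]
    - [0,0,0,0,0,0,-1]
    - [0,0,0,0,0,0,-1]
    - [0,0,0,0,0,0,-1]

```text
time_s: 3.4
eef_pos: [378.7, -289.3, 44.2]
ee_rot: [-0.002, 0.657, 0.754, 0.001]
force: [-0.7, -1.0, -0.2]
grip_width: 0.575
```

```bash
python3 d.py 378.3 -290 42
```

```text
pos [ 378.7 -289.3   44.2] d [-0.4 -0.7 -2.2] rot [-0.004 -0.002 -0.001] F [-0.7 -1.  -0.2] dq 0.001 j [-0.9   0.46  1.85  0.    0.84 -1.04] w 0.575 3.4
```

Gripped (49 mm wide, as expected). Lift and carry.

>>> play_rows:
  plan:
    - [0,0,8,0,0,0,-1]
    - [0,0,18,0,0,0,-1]
    - [0,0,28,0,0,0,-1]
    - [0,0,30,0,0,0,-1]
    - [0,0,20,0,0,0,-1]

```text
time_s: 3.82
eef_pos: [376.0, -286.1, 149.3]
ee_rot: [-0.008, 0.658, 0.753, 0.002]
force: [0.1, -0.4, -1.6]
grip_width: 0.576
```

>>> play_rows:
  plan:
    - [6,6,6,0,0,0,-1]
    - [12,16,0,0,0,0,-1]
    - [16,25,0,0,0,0,-1]
    - [18,28,0,0,0,0,-1]
    - [18,28,0,0,0,0,-1]

```text
time_s: 4.23
eef_pos: [447.8, -183.0, 160.1]
ee_rot: [-0.003, 0.661, 0.75, 0.001]
force: [-0.0, -0.5, -2.8]
grip_width: 0.576
```

```bash
python3 d.py 600 66 150
```

```text
pos [ 447.8 -183.   160.1] d [152.2 249.  -10.1] rot [-0.006 -0.004  0.009] F [-0.  -0.5 -2.8] dq 0.889 j [-0.63  0.3   1.72  0.    1.13 -0.76] w 0.576 4.2333
```

>>> play_rows:
  plan:
    - [20,26,0,0,0,0.003,-1]
    - [20,28,0,0,0,0.003,-1]
    - [18,30,0,0,0,0.003,-1]
    - [16,30,0,0,0,0,-1]
    - [16,30,0,0,0,0,-1]

```text
time_s: 4.65
eef_pos: [540.5, -27.7, 157.2]
ee_rot: [-0.006, 0.658, 0.753, 0.0]
force: [-0.4, -0.7, -1.9]
grip_width: 0.57
```

>>> play_rows:
  plan:
    - [15,28,0,0,0,0,-1]
    - [14,26,0,0,0,0,-1]
    - [9,17,0,0,0,0,-1]
    - [4,8,0,0,0,0,-1]
    - [0,0,0,0,0,0,-1]

```text
time_s: 5.07
eef_pos: [583.6, 65.4, 152.7]
ee_rot: [-0.009, 0.655, 0.756, -0.001]
force: [0.3, -1.1, -1.8]
grip_width: 0.575
```

```bash
python3 d.py 600 66 100
```

```text
pos [583.6  65.4 152.7] d [ 16.4   0.6 -52.7] rot [-0.011 -0.015 -0.008] F [ 0.3 -1.1 -1.8] dq 0.015 j [-0.09  0.52  1.4   0.01  1.24 -0.24] w 0.575 5.0667
```

>>> play_rows:
  plan:
    - [8,0,-10,-0.006,-0.01,-0.008,-1]
    - [6,0,-18,-0.005,-0.005,0,-1]
    - [2,0,-18,0,0,0,-1]
    - [0,0,-10,0,0,0,-1]
    - [0,0,-3,0,0,0,-1]

```text
time_s: 5.48
eef_pos: [599.8, 61.5, 89.0]
ee_rot: [0.002, 0.66, 0.751, -0.0]
force: [0.2, -0.1, -2.2]
grip_width: 0.578
```

>>> play_rows:
  plan:
    - [0,0,0,0,0,0,-1]
    - [0,0,0,0,0,0,-1]

```text
time_s: 5.65
eef_pos: [599.1, 60.0, 88.0]
ee_rot: [0.001, 0.661, 0.751, -0.001]
force: [0.5, -0.4, -1.9]
grip_width: 0.576
```

```bash
python3 d.py 600 66 61
```

```text
pos [599.1  60.   88. ] d [  0.9   6.  -27. ] rot [ 0.003 -0.     0.008] F [ 0.5 -0.4 -1.9] dq 0.013 j [-0.09  0.62  1.42 -0.    1.1  -0.22] w 0.576 5.65
```

>>> play_rows:
  plan:
    - [0.5,3,-8,0,0,0.008,-1]
    - [0,2,-8,0,0,0,-1]
    - [0,1,-5,0,0,0,-1]
    - [0,1,-2,0,0,0,-1]
    - [0,0,0,0,0,0,-1]

```text
time_s: 6.07
eef_pos: [600.5, 67.1, 64.9]
ee_rot: [0.002, 0.658, 0.753, 0.0]
force: [0.2, -0.3, -2.3]
grip_width: 0.571
```

```bash
python3 d.py 600 66 60; python3 - <<'E'
from meas import *
c=cap("top")
for ce,d,a in lids(c): 
    p,dd=diam(c,ce,a,108)
    if 560<p[0]<640: print(p,dd)
E
```

```text
pos [600.5  67.1  64.9] d [-0.5 -1.1 -4.9] rot [0.003 0.004 0.   ] F [ 0.2 -0.3 -2.3] dq 0.002 j [-0.08  0.65  1.44 -0.    1.05 -0.22] w 0.571 6.0667
[ 604.74057523 -171.94766797  108.        ] 50.011185962349565
```

>>> play_rows:
  plan:
    - [-0.5,-1,-2.5,0.003,0.004,0,-1]
    - [0,0,-1.5,0,0,0,-1]
    - [0,0,-1,0,0,0,-1]
    - [0,0,0,0,0,0,-1]

```text
time_s: 6.45
eef_pos: [600.4, 65.9, 60.4]
ee_rot: [0.0, 0.658, 0.753, 0.0]
force: [-0.4, 1.1, -2.4]
grip_width: 0.576
```

```bash
python3 d.py 600 66 60
```

```text
pos [600.4  65.9  60.4] d [-0.4  0.1 -0.4] rot [-0.     0.001 -0.   ] F [-0.4  1.1 -2.4] dq 0.004 j [-0.08  0.66  1.44  0.    1.04 -0.22] w 0.576 6.45
```

>>> play_rows:
  plan:
    - [0,0,-1,0,0,0,-1]
    - [0,0,0,0,0,0,1]
    - [0,0,0,0,0,0,1]
    - [0,0,0,0,0,0,1]
    - [0,0,0,0,0,0,1]

```text
time_s: 6.87
eef_pos: [601.3, 65.7, 60.6]
ee_rot: [0.001, 0.658, 0.753, 0.001]
force: [0.2, 1.0, -0.5]
grip_width: 1.003
```

>>> play_rows:
  plan:
    - [0,0,10,0,0,0,1]
    - [0,0,20,0,0,0,1]
    - [0,0,35,0,0,0,1]
    - [0,0,30,0,0,0,1]
    - [0,0,15,0,0,0,1]

```text
time_s: 7.28
eef_pos: [598.8, 65.8, 174.1]
ee_rot: [-0.001, 0.658, 0.753, -0.001]
force: [-0.6, -1.2, 0.4]
grip_width: 1.001
```

```bash
python3 d.py 419.5 -67 180; python3 - <<'E'
from meas import *
c=cap("top")
for ce,d,a in lids(c): print(ce.round(0),a,[(k,diam(c,ce,a,h)[0][:2].round(1),diam(c,ce,a,h)[1].round(1)) for k,h in (("t110",110),("r105",105))])
E
```

```text
pos [598.8  65.8 174.1] d [-179.3 -132.8    5.9] rot [-0.    -0.003  0.   ] F [-0.6 -1.2  0.4] dq 0.398 j [-0.08  0.53  1.33  0.    1.29 -0.22] w 1.001 7.2833
[373. 158.] 542 [('t110', array([ 604.1, -171.2]), np.float64(47.9)), ('r105', array([ 605.5, -172.6]), np.float64(48.2))]
```

>>> play_rows:
  plan:
    - [-10,-8,5,0,0,0,1]
    - [-22,-17,0,0,0,0,1]
    - [-30,-22,0,0,0,0,1]
    - [-32,-23,0,0,0,0,1]
    - [-32,-23,0,0,0,0,1]

```text
time_s: 7.75
eef_pos: [473.4, -26.5, 185.9]
ee_rot: [0.005, 0.655, 0.755, 0.003]
force: [0.3, -0.7, -0.3]
grip_width: 1.002
```

>>> play_rows:
  plan:
    - [-22,-16,0,0,0,0,1]
    - [-12,-9,0,0,0,0,1]
    - [-5,-4,0,0,0,0,1]
    - [0,0,0,0,0,0,1]
    - [0,0,0,0,0,0,1]

```text
time_s: 8.17
eef_pos: [428.4, -58.9, 188.2]
ee_rot: [0.006, 0.657, 0.754, 0.003]
force: [-0.4, -0.1, 0.1]
grip_width: 1.0
```

```bash
python3 d.py 419.5 -67 120; python3 - <<'E'
from meas import *
c=cap("top")
for ce,d,a in lids(c): print(ce.round(0),a,[(k,diam(c,ce,a,h)[0][:2].round(1),diam(c,ce,a,h)[1].round(1)) for k,h in (("t110",110),("r105",105))])
E
```

```text
pos [428.4 -58.9 188.2] d [ -8.9  -8.1 -68.2] rot [ 0.003  0.014 -0.002] F [-0.4 -0.1  0.1] dq 0.006 j [-0.41  0.14  1.83  0.    1.15 -0.55] w 1.0 8.1667
[373. 158.] 612 [('t110', array([ 604.2, -171.5]), np.float64(50.9)), ('r105', array([ 605.6, -172.9]), np.float64(51.2))]
[180. 245.] 235 [('t110', array([444.4, 164.6]), np.float64(29.4)), ('r105', array([444.7, 165.6]), np.float64(29.6))]
[240. 243.] 241 [('t110', array([448.8,  63.1]), np.float64(30.0)), ('r105', array([449.1,  63.4]), np.float64(30.2))]
```

>>> play_rows:
  plan:
    - [-6,-5,-10,0.003,0.014,-0.002,1]
    - [-2,-2,-15,0,0,0,1]
    - [-1,-1,-8,0,0,0,1]
    - [0,0,-3,0,0,0,1]
    - [0,0,0,0,0,0,1]

```text
time_s: 8.63
eef_pos: [420.6, -65.9, 148.6]
ee_rot: [-0.002, 0.656, 0.755, -0.001]
force: [0.3, 0.6, 0.6]
grip_width: 1.0
```

```bash
python3 d.py 419.5 -67 56; python3 - <<'E'
from meas import *
c=cap("top");s=cap("scene");cv2.imwrite("pics/s1.png",np.hstack([c["img"][120:320,100:500],s["img"][120:320,80:480]]))
E
```

```text
pos [420.6 -65.9 148.6] d [ -1.1  -1.1 -92.6] rot [-0.001 -0.004 -0.004] F [0.3 0.6 0.6] dq 0.015 j [-0.43  0.19  1.89 -0.    1.06 -0.57] w 1.0 8.6333
```

View pics/s1.png

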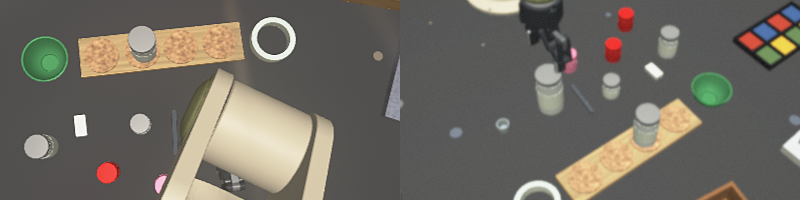

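R stands upright on spot 3 (left crop 141,42). The gripper is lined up above S. Descend.

>>> play_rows:
  plan:
    - [-1,-1,-12,0,0,-0.004,1]
    - [0,0,-18,0,0,0,1]
    - [0,0,-20,0,0,0,1]
    - [0,0,-12,0,0,0,1]
    - [0,0,-4,0,0,0,1]

```text
time_s: 9.15
eef_pos: [423.0, -67.7, 84.7]
ee_rot: [0.003, 0.657, 0.754, 0.001]
force: [-0.3, 0.5, 0.0]
grip_width: 1.001
```

```bash
python3 d.py 419.5 -67 56
```

```text
pos [423.  -67.7  84.7] d [ -3.5   0.7 -28.7] rot [ 0.003  0.006 -0.002] F [-0.3  0.5  0. ] dq 0.12 j [-0.43  0.29  1.96 -0.    0.88 -0.57] w 1.001 9.15
```

>>> play_rows:
  plan:
    - [-3,0.5,-8,0.003,0.006,0,1]
    - [-1,0,-10,0,0,0,1]
    - [-0.5,0,-6,0,0,0,1]
    - [0,0,-2,0,0,0,1]
    - [0,0,0,0,0,0,1]

```text
time_s: 9.57
eef_pos: [419.3, -67.4, 58.6]
ee_rot: [0.001, 0.657, 0.754, 0.0]
force: [0.6, 0.2, -0.1]
grip_width: 0.998
```

```bash
python3 d.py 419.5 -67 56
```

```text
pos [419.3 -67.4  58.6] d [ 0.2  0.4 -2.6] rot [ 0.001  0.002 -0.002] F [ 0.6  0.2 -0.1] dq 0.007 j [-0.44  0.34  1.99 -0.    0.81 -0.57] w 0.998 9.5667
```

>>> play_rows:
  plan:
    - [0,0,-2,0,0,0,-1]
    - [0,0,0,0,0,0,-1]
    - [0,0,0,0,0,0,-1]
    - [0,0,0,0,0,0,-1]
    - [0,0,0,0,0,0,-1]

```text
time_s: 9.98
eef_pos: [420.3, -67.8, 58.2]
ee_rot: [0.002, 0.657, 0.754, 0.001]
force: [0.2, -0.1, -2.0]
grip_width: 0.644
```

>>> play_rows:
  plan:
    - [0,0,0,0,0,0,-1]
    - [0,0,0,0,0,0,-1]
    - [0,0,0,0,0,0,-1]

```text
time_s: 10.23
eef_pos: [420.2, -67.7, 58.2]
ee_rot: [0.002, 0.657, 0.754, 0.001]
force: [-0.2, 1.0, -2.4]
grip_width: 0.643
```

```bash
python3 d.py 419.5 -67 56
```

```text
pos [420.2 -67.7  58.2] d [-0.7  0.7 -2.2] rot [ 0.002  0.004 -0.002] F [-0.2  1.  -2.4] dq 0.003 j [-0.44  0.34  1.99 -0.    0.81 -0.57] w 0.643 10.2333
```

>>> play_rows:
  plan:
    - [0,0,8,0,0,0,-1]
    - [0,0,20,0,0,0,-1]
    - [0,0,32,0,0,0,-1]
    - [0,0,36,0,0,0,-1]
    - [0,0,26,0,0,0,-1]

```text
time_s: 10.65
eef_pos: [416.1, -65.9, 181.9]
ee_rot: [-0.004, 0.657, 0.754, -0.001]
force: [0.5, 0.2, -1.4]
grip_width: 0.642
```

>>> play_rows:
  plan:
    - [4,8,8,0,0,0,-1]
    - [10,18,2,0,0,0,-1]
    - [15,25,0,0,0,0,-1]
    - [18,28,0,0,0,0,-1]
    - [20,28,0,0,0,0,-1]

```text
time_s: 11.07
eef_pos: [485.2, 40.6, 203.2]
ee_rot: [0.004, 0.66, 0.751, 0.001]
force: [0.3, -0.9, -1.4]
grip_width: 0.645
```

```bash
python3 d.py 590 147.5 195
```

```text
pos [485.2  40.6 203.2] d [104.8 106.9  -8.2] rot [0.003 0.007 0.006] F [ 0.3 -0.9 -1.4] dq 0.847 j [-0.16  0.25  1.66 -0.    1.23 -0.29] w 0.645 11.0667
```

>>> play_rows:
  plan:
    - [18,26,0,0,0,0.005,-1]
    - [20,24,0,0,0,0,-1]
    - [22,18,0,0,0,0,-1]
    - [16,10,0,0,0,0,-1]
    - [8,4,0,0,0,0,-1]

```text
time_s: 11.48
eef_pos: [572.3, 132.5, 206.1]
ee_rot: [0.004, 0.656, 0.755, 0.002]
force: [0.2, -0.4, -1.1]
grip_width: 0.644
```

>>> play_rows:
  plan:
    - [3,1,0,0,0,0,-1]
    - [0,0,0,0,0,0,-1]

```text
time_s: 11.65
eef_pos: [576.0, 134.8, 206.2]
ee_rot: [0.004, 0.655, 0.755, 0.002]
force: [-0.3, -0.1, -1.8]
grip_width: 0.649
```

```bash
python3 d.py 590 147.5 130
```

```text
pos [576.  134.8 206.2] d [ 14.   12.7 -76.2] rot [ 0.002  0.008 -0.006] F [-0.3 -0.1 -1.8] dq 0.009 j [ 0.03  0.47  1.33 -0.    1.33 -0.11] w 0.649 11.65
```

>>> play_rows:
  plan:
    - [7,7,-5,0.002,0.008,-0.006,-1]
    - [5,5,-15,0,0,0,-1]
    - [2,1,-22,0,0,0,-1]
    - [0,0,-20,0,0,0,-1]
    - [0,0,-8,0,0,0,-1]

```text
time_s: 12.07
eef_pos: [589.2, 146.4, 135.2]
ee_rot: [0.001, 0.658, 0.753, 0.001]
force: [-0.3, -0.8, -1.3]
grip_width: 0.644
```

>>> play_rows:
  plan:
    - [0,0,-2,0,0,0,-1]
    - [0,0,0,0,0,0,-1]

```text
time_s: 12.23
eef_pos: [587.6, 145.7, 130.8]
ee_rot: [-0.0, 0.658, 0.753, -0.001]
force: [-0.0, 0.0, -1.9]
grip_width: 0.645
```

```bash
python3 d.py 590 147.5 75
```

```text
pos [587.6 145.7 130.8] d [  2.4   1.8 -55.8] rot [ 0.001 -0.001  0.002] F [-0.   0.  -1.9] dq 0.009 j [ 0.05  0.58  1.37 -0.    1.19 -0.08] w 0.645 12.2333
```

>>> play_rows:
  plan:
    - [1,1,-10,0,0,0,-1]
    - [1,0.5,-16,0,0,0,-1]
    - [0,0,-14,0,0,0,-1]
    - [0,0,-7,0,0,0,-1]
    - [0,0,-2,0,0,0,-1]

```text
time_s: 12.65
eef_pos: [591.5, 146.9, 83.0]
ee_rot: [0.003, 0.659, 0.752, 0.002]
force: [-0.2, 0.2, -1.5]
grip_width: 0.645
```

>>> play_rows:
  plan:
    - [0,0,0,0,0,0,-1]
    - [0,0,0,0,0,0,-1]

```text
time_s: 12.82
eef_pos: [591.8, 146.8, 83.5]
ee_rot: [0.003, 0.659, 0.752, 0.002]
force: [0.1, 0.9, -1.5]
grip_width: 0.651
```

```bash
python3 d.py 590 147.5 73.5
```

```text
pos [591.8 146.8  83.5] d [ -1.8   0.7 -10. ] rot [0.001 0.008 0.003] F [ 0.1  0.9 -1.5] dq 0.005 j [ 0.05  0.64  1.41 -0.    1.09 -0.08] w 0.651 12.8167
```

>>> play_rows:
  plan:
    - [-1.5,0.5,-4,0,0.007,0.003,-1]
    - [0,0,-3,0,0,0,-1]
    - [0,0,-2,0,0,0,-1]
    - [0,0,-1,0,0,0,-1]
    - [0,0,0,0,0,0,-1]

```text
time_s: 13.23
eef_pos: [591.3, 147.5, 74.9]
ee_rot: [0.002, 0.657, 0.753, 0.001]
force: [-0.8, 0.5, -1.6]
grip_width: 0.645
```

```bash
python3 d.py 590 147.5 73
```

```text
pos [591.3 147.5  74.9] d [-1.3 -0.  -1.9] rot [ 0.     0.004 -0.001] F [-0.8  0.5 -1.6] dq 0.002 j [ 0.05  0.65  1.41 -0.    1.08 -0.08] w 0.645 13.2333
```

>>> play_rows:
  plan:
    - [-1,0,-1.5,0,0.004,0,-1]
    - [0,0,-1,0,0,0,-1]
    - [0,0,0,0,0,0,-1]

```text
time_s: 13.48
eef_pos: [590.3, 147.6, 72.9]
ee_rot: [0.0, 0.657, 0.754, -0.0]
force: [-0.2, 0.4, -2.3]
grip_width: 0.647
```

>>> play_rows:
  plan:
    - [0,0,0,0,0,0,1]
    - [0,0,0,0,0,0,1]
    - [0,0,0,0,0,0,1]
    - [0,0,0,0,0,0,1]

```text
time_s: 13.82
eef_pos: [590.9, 147.6, 73.6]
ee_rot: [0.001, 0.657, 0.753, 0.001]
force: [0.3, -0.9, 0.6]
grip_width: 1.001
```

>>> play_rows:
  plan:
    - [0,0,10,0,0,0,1]
    - [0,0,20,0,0,0,1]
    - [0,0,35,0,0,0,1]
    - [0,0,35,0,0,0,1]
    - [0,0,15,0,0,0,1]

```text
time_s: 14.23
eef_pos: [588.2, 147.3, 191.6]
ee_rot: [-0.002, 0.658, 0.753, -0.002]
force: [-0.5, -0.5, 0.0]
grip_width: 1.002
```

```bash
python3 d.py 408 249 185
```

```text
pos [588.2 147.3 191.6] d [-180.2  101.7   -6.6] rot [ 0.001 -0.006 -0.   ] F [-0.5 -0.5  0. ] dq 0.39 j [ 0.05  0.53  1.29 -0.    1.33 -0.08] w 1.002 14.2333
```

Now Q at (408,249).

>>> play_rows:
  plan:
    - [-10,6,2,0,0,0,1]
    - [-24,13,0,0,0,0,1]
    - [-32,18,0,0,0,0,1]
    - [-32,18,0,0,0,0,1]
    - [-28,16,0,0,0,0,1]

```text
time_s: 14.65
eef_pos: [459.5, 218.1, 197.2]
ee_rot: [0.001, 0.66, 0.751, 0.001]
force: [0.1, 0.8, 0.6]
grip_width: 1.0
```

>>> play_rows:
  plan:
    - [-20,12,-10,0,0,0,1]
    - [-12,7,-15,0,0,0,1]
    - [-5,3,-12,0,0,0,1]
    - [-2,1,-6,0,0,0,1]
    - [0,0,0,0,0,0,1]

```text
time_s: 15.07
eef_pos: [407.8, 245.5, 151.7]
ee_rot: [0.0, 0.657, 0.754, 0.0]
force: [-0.7, -1.3, -0.2]
grip_width: 0.998
```

```bash
python3 d.py 408 249 110
```

```text
pos [407.8 245.5 151.7] d [  0.2   3.5 -41.7] rot [ 0.     0.    -0.001] F [-0.7 -1.3 -0.2] dq 0.013 j [ 0.3   0.29  1.75 -0.    1.1   0.16] w 0.998 15.0667
```

>>> play_rows:
  plan:
    - [0,2,-10,0,0,0,1]
    - [0,1,-18,0,0,0,1]
    - [0,0.5,-20,0,0,0,1]
    - [0,0,-12,0,0,0,1]
    - [0,0,-4,0,0,0,1]

```text
time_s: 15.48
eef_pos: [409.5, 248.7, 87.6]
ee_rot: [0.002, 0.658, 0.753, 0.002]
force: [-0.2, 0.2, 0.2]
grip_width: 1.003
```

```bash
python3 d.py 408 249 32; python3 - <<'E'
from meas import *
c=cap("top");s=cap("scene");cv2.imwrite("pics/q1.png",np.hstack([c["img"][120:320,80:480],s["img"][90:290,180:480]]))
E
```

```text
pos [409.5 248.7  87.6] d [ -1.5   0.3 -55.6] rot [-0.001  0.005  0.001] F [-0.2  0.2  0.2] dq 0.111 j [ 0.3   0.38  1.81 -0.    0.94  0.17] w 1.003 15.4833
```

View pics/q1.png

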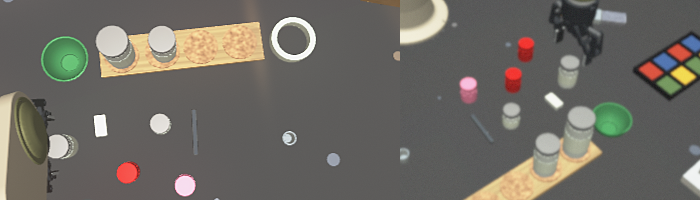

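S and R stand upright on spots 4 and 3 (left crop 114,45 and 161,42). The fingers straddle Q.

>>> play_rows:
  plan:
    - [-1,0,-10,0,0.005,0,1]
    - [-0.5,0,-16,0,0,0,1]
    - [-0.5,0,-14,0,0,0,1]
    - [0,0,-7,0,0,0,1]
    - [0,0,-2,0,0,0,1]

```text
time_s: 16.0
eef_pos: [410.7, 249.2, 40.6]
ee_rot: [0.002, 0.658, 0.753, 0.004]
force: [-0.0, 0.0, 0.7]
grip_width: 1.0
```

```bash
python3 d.py 408 249 32
```

```text
pos [410.7 249.2  40.6] d [-2.7 -0.2 -8.6] rot [-0.004  0.008  0.002] F [-0.   0.   0.7] dq 0.054 j [0.3  0.47 1.85 0.   0.82 0.17] w 1.0 16.0
```

>>> play_rows:
  plan:
    - [-2.5,0,-5,-0.004,0.008,0,1]
    - [0,0,-3,0,0,0,1]
    - [0,0,0,0,0,0,1]
    - [0,0,0,0,0,0,-1]
    - [0,0,0,0,0,0,-1]

```text
time_s: 16.42
eef_pos: [409.1, 249.5, 33.2]
ee_rot: [0.0, 0.658, 0.753, 0.001]
force: [-0.5, -0.2, 0.2]
grip_width: 0.755
```

>>> play_rows:
  plan:
    - [0,0,0,0,0,0,-1]
    - [0,0,0,0,0,0,-1]
    - [0,0,0,0,0,0,-1]
    - [0,0,0,0,0,0,-1]
    - [0,0,0,0,0,0,-1]

```text
time_s: 16.83
eef_pos: [409.5, 249.7, 34.3]
ee_rot: [0.001, 0.658, 0.753, 0.001]
force: [0.4, 0.3, -0.8]
grip_width: 0.503
```

```bash
python3 d.py 408 249 32
```

```text
pos [409.5 249.7  34.3] d [-1.5 -0.7 -2.3] rot [-0.001  0.003  0.002] F [ 0.4  0.3 -0.8] dq 0.003 j [ 0.3   0.48  1.85 -0.    0.81  0.17] w 0.503 16.8333
```

>>> play_rows:
  plan:
    - [0,0,8,0,0,0,-1]
    - [0,0,22,0,0,0,-1]
    - [0,-4,36,0,0,0,-1]
    - [0,-10,38,0,0,0,-1]
    - [4,-18,26,0,0,0,-1]

```text
time_s: 17.25
eef_pos: [408.5, 217.2, 165.4]
ee_rot: [-0.003, 0.657, 0.754, -0.004]
force: [0.4, 0.3, -0.8]
grip_width: 0.5
```

>>> play_rows:
  plan:
    - [10,-24,8,0,0,0,-1]
    - [16,-28,0,0,0,0,-1]
    - [20,-28,0,0,0,0,-1]
    - [22,-28,0,0,0,0,-1]
    - [22,-28,0,0,0,0,-1]

```text
time_s: 17.67
eef_pos: [500.3, 78.1, 185.0]
ee_rot: [0.002, 0.655, 0.756, 0.002]
force: [0.3, 0.1, -1.1]
grip_width: 0.505
```

```bash
python3 d.py 610 -11 180
```

```text
pos [500.3  78.1 185. ] d [109.7 -89.1  -5. ] rot [ 0.     0.005 -0.008] F [ 0.3  0.1 -1.1] dq 0.697 j [-0.08  0.31  1.63  0.    1.2  -0.22] w 0.505 17.6667
```

>>> play_rows:
  plan:
    - [20,-26,0,0,0,-0.005,-1]
    - [22,-20,0,0,0,0,-1]
    - [22,-14,0,0,0,0,-1]
    - [16,-8,0,0,0,0,-1]
    - [8,-2,0,0,0,0,-1]

```text
time_s: 18.08
eef_pos: [592.8, -2.1, 187.7]
ee_rot: [0.003, 0.659, 0.752, 0.002]
force: [-0.3, -0.6, -1.6]
grip_width: 0.502
```

>>> play_rows:
  plan:
    - [2,0,0,0,0,0,-1]
    - [0,0,0,0,0,0,-1]

```text
time_s: 18.25
eef_pos: [595.7, -3.1, 187.7]
ee_rot: [0.003, 0.66, 0.751, 0.002]
force: [-0.6, 0.0, -0.9]
grip_width: 0.506
```

```bash
python3 d.py 610 -11 110
```

```text
pos [595.7  -3.1 187.7] d [ 14.3  -7.9 -77.7] rot [0.002 0.006 0.006] F [-0.6  0.  -0.9] dq 0.008 j [-0.2   0.5   1.34 -0.    1.29 -0.33] w 0.506 18.25
```

>>> play_rows:
  plan:
    - [7,-4,-5,0.002,0.006,0.006,-1]
    - [5,-3,-16,0,0,0,-1]
    - [2,-1,-24,0,0,0,-1]
    - [0,0,-22,0,0,0,-1]
    - [0,0,-8,0,0,0,-1]

```text
time_s: 18.67
eef_pos: [610.2, -10.1, 113.2]
ee_rot: [0.002, 0.656, 0.755, 0.001]
force: [0.1, -0.1, -2.0]
grip_width: 0.498
```

>>> play_rows:
  plan:
    - [0,0,-2,0,0,0,-1]
    - [0,0,0,0,0,0,-1]

```text
time_s: 18.83
eef_pos: [609.1, -9.5, 109.7]
ee_rot: [0.0, 0.655, 0.755, 0.0]
force: [-0.7, -0.2, -0.2]
grip_width: 0.5
```

```bash
python3 d.py 610 -11 50
```

```text
pos [609.1  -9.5 109.7] d [  0.9  -1.5 -59.7] rot [-0.001  0.001 -0.006] F [-0.7 -0.2 -0.2] dq 0.008 j [-0.21  0.61  1.38  0.    1.15 -0.35] w 0.5 18.8333
```

>>> play_rows:
  plan:
    - [0,-1,-10,0,0,-0.006,-1]
    - [0,-0.5,-16,0,0,0,-1]
    - [-0.5,0,-16,0,0,0,-1]
    - [-0.5,0,-8,0,0,0,-1]
    - [0,0,-2,0,0,0,-1]

```text
time_s: 19.25
eef_pos: [610.5, -11.2, 60.1]
ee_rot: [0.004, 0.658, 0.753, 0.003]
force: [-0.6, -0.6, -2.0]
grip_width: 0.507
```

>>> play_rows:
  plan:
    - [0,0,0,0,0,0,-1]
    - [0,0,0,0,0,0,-1]

```text
time_s: 19.42
eef_pos: [610.8, -11.3, 60.8]
ee_rot: [0.004, 0.658, 0.753, 0.003]
force: [-0.3, 0.4, -0.5]
grip_width: 0.512
```

```bash
python3 d.py 610 -11 50
```

```text
pos [610.8 -11.3  60.8] d [ -0.8   0.3 -10.8] rot [0.001 0.01  0.   ] F [-0.3  0.4 -0.5] dq 0.007 j [-0.21  0.67  1.42  0.    1.04 -0.35] w 0.512 19.4167
```

>>> play_rows:
  plan:
    - [-0.5,0,-4,0,0.01,0,-1]
    - [0,0,-3,0,0,0,-1]
    - [0,0,-2,0,0,0,-1]
    - [0,0,-1,0,0,0,-1]
    - [0,0,0,0,0,0,-1]

```text
time_s: 19.83
eef_pos: [611.6, -11.5, 52.4]
ee_rot: [0.002, 0.658, 0.753, 0.0]
force: [0.9, -0.2, -0.3]
grip_width: 0.502
```

```bash
python3 d.py 610 -11 49
```

```text
pos [611.6 -11.5  52.4] d [-1.6  0.5 -3.4] rot [0.002 0.004 0.   ] F [ 0.9 -0.2 -0.3] dq 0.003 j [-0.21  0.68  1.42 -0.    1.04 -0.34] w 0.502 19.8333
```

>>> play_rows:
  plan:
    - [-1.5,0,-2,0,0.004,0,-1]
    - [0,0,-1.5,0,0,0,-1]
    - [0,0,-0.5,0,0,0,-1]
    - [0,0,0,0,0,0,-1]

```text
time_s: 20.17
eef_pos: [610.2, -11.6, 49.2]
ee_rot: [0.001, 0.658, 0.753, -0.001]
force: [-0.3, -0.5, -1.7]
grip_width: 0.502
```

```bash
python3 d.py 610 -11 49
```

```text
pos [610.2 -11.6  49.2] d [-0.2  0.6 -0.2] rot [0.003 0.    0.   ] F [-0.3 -0.5 -1.7] dq 0.003 j [-0.21  0.68  1.42 -0.    1.03 -0.34] w 0.502 20.1667
```

>>> play_rows:
  plan:
    - [0,0,0,0,0,0,1]
    - [0,0,0,0,0,0,1]
    - [0,0,0,0,0,0,1]
    - [0,0,0,0,0,0,1]
    - [0,0,0,0,0,0,1]

```text
time_s: 20.58
eef_pos: [610.7, -11.7, 49.6]
ee_rot: [0.002, 0.658, 0.753, -0.001]
force: [-0.2, 0.8, -0.3]
grip_width: 1.002
```

>>> play_rows:
  plan:
    - [0,0,10,0,0,0,1]
    - [0,0,20,0,0,0,1]
    - [0,0,35,0,0,0,1]
    - [0,0,35,0,0,0,1]
    - [-5,0,25,0,0,0,1]

```text
time_s: 21.0
eef_pos: [602.1, -11.0, 175.4]
ee_rot: [-0.004, 0.658, 0.753, -0.003]
force: [0.6, -0.9, 0.9]
grip_width: 0.999
```

>>> play_rows:
  plan:
    - [-20,5,6,0,0,0,1]
    - [-30,14,0,0,0,0,1]
    - [-32,18,0,0,0,0,1]
    - [-26,16,0,0,0,0,1]
    - [-16,10,0,0,0,0,1]

```text
time_s: 21.42
eef_pos: [477.3, 51.2, 192.4]
ee_rot: [0.004, 0.659, 0.752, 0.001]
force: [0.6, 0.1, -0.4]
grip_width: 1.002
```

```bash
python3 d.py 453 67 110
```

```text
pos [477.3  51.2 192.4] d [-24.3  15.8 -82.4] rot [0.004 0.008 0.004] F [ 0.6  0.1 -0.4] dq 0.512 j [-0.14  0.25  1.69 -0.    1.19 -0.27] w 1.002 21.4167
```

>>> play_rows:
  plan:
    - [-8,6,-10,0.004,0.008,0.004,1]
    - [-6,4,-20,0,0,0,1]
    - [-3,2,-24,0,0,0,1]
    - [-1,1,-18,0,0,0,1]
    - [0,0,-6,0,0,0,1]

```text
time_s: 21.83
eef_pos: [456.5, 67.3, 119.0]
ee_rot: [0.005, 0.656, 0.755, 0.003]
force: [-0.8, 0.2, -0.4]
grip_width: 1.003
```

>>> play_rows:
  plan:
    - [0,0,0,0,0,0,1]
    - [0,0,0,0,0,0,1]

```text
time_s: 22.0
eef_pos: [456.4, 67.3, 119.5]
ee_rot: [0.004, 0.656, 0.755, 0.003]
force: [-0.0, -0.8, 0.6]
grip_width: 1.0
```

```bash
python3 d.py 453 67 16
```

```text
pos [456.4  67.3 119.5] d [  -3.4   -0.3 -103.5] rot [ 0.001  0.011 -0.004] F [-0.  -0.8  0.6] dq 0.011 j [-0.11  0.3   1.84  0.    0.99 -0.25] w 1.0 22.0
```

>>> play_rows:
  plan:
    - [-3,0,-10,0,0.01,-0.004,1]
    - [-1,0,-18,0,0,0,1]
    - [-0.5,0,-20,0,0,0,1]
    - [-0.5,0,-16,0,0,0,1]
    - [0,0,-8,0,0,0,1]

```text
time_s: 22.42
eef_pos: [455.1, 66.3, 49.5]
ee_rot: [0.005, 0.658, 0.753, 0.003]
force: [0.0, 0.1, -0.3]
grip_width: 0.997
```

```bash
python3 d.py 453 67 16
```

```text
pos [455.1  66.3  49.5] d [ -2.1   0.7 -33.5] rot [0.003 0.011 0.002] F [ 0.   0.1 -0.3] dq 0.236 j [-0.11  0.41  1.9  -0.    0.81 -0.24] w 0.997 22.4167
```

>>> play_rows:
  plan:
    - [-2,0.5,-8,0.003,0.01,0,1]
    - [-1,0,-10,0,0,0,1]
    - [-0.5,0,-7,0,0,0,1]
    - [0,0,-3,0,0,0,1]
    - [0,0,0,0,0,0,1]

```text
time_s: 22.83
eef_pos: [452.3, 66.4, 19.9]
ee_rot: [-0.0, 0.659, 0.752, 0.0]
force: [-0.0, 0.0, -0.3]
grip_width: 0.995
```

```bash
python3 d.py 453 67 16
```

```text
pos [452.3  66.4  19.9] d [ 0.7  0.6 -3.9] rot [-0.001  0.     0.003] F [-0.   0.  -0.3] dq 0.009 j [-0.11  0.47  1.92  0.    0.75 -0.25] w 0.995 22.8333
```

>>> play_rows:
  plan:
    - [0.5,0.5,-3,0,0,0.003,1]
    - [0,0,-1,0,0,0,-1]
    - [0,0,0,0,0,0,-1]
    - [0,0,0,0,0,0,-1]
    - [0,0,0,0,0,0,-1]

```text
time_s: 23.25
eef_pos: [454.1, 66.9, 17.2]
ee_rot: [0.001, 0.658, 0.753, 0.001]
force: [0.5, 0.6, -0.8]
grip_width: 0.45
```

>>> play_rows:
  plan:
    - [0,0,0,0,0,0,-1]
    - [0,0,0,0,0,0,-1]
    - [0,0,0,0,0,0,-1]
    - [0,0,0,0,0,0,-1]
    - [0,0,0,0,0,0,-1]

```text
time_s: 23.67
eef_pos: [454.2, 66.9, 17.5]
ee_rot: [0.001, 0.658, 0.753, 0.001]
force: [-0.5, -0.3, -1.7]
grip_width: 0.431
```

```bash
python3 d.py 453 67 16
```

```text
pos [454.2  66.9  17.5] d [-1.2  0.1 -1.5] rot [-0.001  0.004 -0.001] F [-0.5 -0.3 -1.7] dq 0.001 j [-0.11  0.48  1.92  0.    0.74 -0.25] w 0.431 23.6667
```

>>> play_rows:
  plan:
    - [0,0,8,0,0,0,-1]
    - [0,0,22,0,0,0,-1]
    - [0,-4,36,0,0,0,-1]
    - [2,-10,38,0,0,0,-1]
    - [8,-16,18,0,0,0,-1]

```text
time_s: 24.08
eef_pos: [459.3, 38.4, 142.1]
ee_rot: [-0.004, 0.656, 0.754, -0.002]
force: [0.3, -0.1, -0.3]
grip_width: 0.429
```

>>> play_rows:
  plan:
    - [14,-22,4,0,0,0,-1]
    - [20,-24,0,0,0,0,-1]
    - [24,-22,0,0,0,0,-1]
    - [26,-18,0,0,0,0,-1]
    - [24,-12,0,0,0,0,-1]

```text
time_s: 24.5
eef_pos: [570.5, -64.4, 156.7]
ee_rot: [0.002, 0.656, 0.755, 0.001]
force: [-0.4, 0.3, 0.0]
grip_width: 0.427
```

```bash
python3 d.py 623 -91.5 140
```

```text
pos [570.5 -64.4 156.7] d [ 52.5 -27.1 -16.7] rot [ 0.001  0.004 -0.005] F [-0.4  0.3  0. ] dq 1.001 j [-0.32  0.48  1.45  0.    1.2  -0.46] w 0.427 24.5
```

>>> play_rows:
  plan:
    - [18,-9,0,0,0.004,-0.004,-1]
    - [14,-6,-4,0,0,0,-1]
    - [8,-4,-10,0,0,0,-1]
    - [4,-2,-14,0,0,0,-1]
    - [0,0,-8,0,0,0,-1]

```text
time_s: 24.92
eef_pos: [619.9, -90.3, 122.6]
ee_rot: [0.003, 0.659, 0.752, 0.0]
force: [-0.6, -0.2, -1.2]
grip_width: 0.431
```

>>> play_rows:
  plan:
    - [0,0,-2,0,0,0,-1]
    - [0,0,0,0,0,0,-1]

```text
time_s: 25.08
eef_pos: [618.2, -89.4, 118.2]
ee_rot: [0.001, 0.659, 0.752, -0.0]
force: [0.6, 0.4, -0.6]
grip_width: 0.424
```

```bash
python3 d.py 623 -91.5 80
```

```text
pos [618.2 -89.4 118.2] d [  4.8  -2.1 -38.2] rot [0.002 0.001 0.003] F [ 0.6  0.4 -0.6] dq 0.018 j [-0.33  0.63  1.32 -0.    1.19 -0.46] w 0.424 25.0833
```

>>> play_rows:
  plan:
    - [2,-1,-10,0,0,0,-1]
    - [1,-0.5,-18,0,0,0,-1]
    - [0.5,0,-20,0,0,0,-1]
    - [0,0,-14,0,0,0,-1]
    - [0,0,-6,0,0,0,-1]

```text
time_s: 25.5
eef_pos: [621.7, -89.9, 50.0]
ee_rot: [0.003, 0.658, 0.753, 0.001]
force: [-1.0, 1.0, -0.2]
grip_width: 0.43
```

>>> play_rows:
  plan:
    - [0,0,-1,0,0,0,-1]
    - [0,0,0,0,0,0,-1]

```text
time_s: 25.67
eef_pos: [621.0, -89.4, 47.9]
ee_rot: [0.002, 0.658, 0.753, 0.0]
force: [0.2, 0.4, -0.3]
grip_width: 0.43
```

```bash
python3 d.py 623 -91.5 33
```

```text
pos [621.  -89.4  47.9] d [  2.   -2.1 -14.9] rot [0.003 0.004 0.001] F [ 0.2  0.4 -0.3] dq 0.003 j [-0.33  0.72  1.37 -0.    1.05 -0.46] w 0.43 25.6667
```

>>> play_rows:
  plan:
    - [1,-1,-5,0.003,0.004,0,-1]
    - [0,-1,-5,0,0,0,-1]
    - [0,0,-3,0,0,0,-1]
    - [0,0,-1,0,0,0,-1]
    - [0,0,0,0,0,0,-1]

```text
time_s: 26.08
eef_pos: [623.4, -92.0, 35.5]
ee_rot: [0.002, 0.658, 0.753, 0.001]
force: [-0.5, -0.2, -0.9]
grip_width: 0.428
```

```bash
python3 d.py 623 -91.5 32
```

```text
pos [623.4 -92.   35.5] d [-0.4  0.5 -3.5] rot [0.001 0.004 0.   ] F [-0.5 -0.2 -0.9] dq 0.003 j [-0.33  0.74  1.36  0.    1.04 -0.47] w 0.428 26.0833
```

>>> play_rows:
  plan:
    - [0,0,-2,0,0.004,0,-1]
    - [0,0,-1,0,0,0,-1]
    - [0,0,-0.5,0,0,0,-1]
    - [0,0,0,0,0,0,-1]

```text
time_s: 26.42
eef_pos: [623.8, -92.2, 32.5]
ee_rot: [0.001, 0.658, 0.753, -0.0]
force: [-0.0, 0.8, 0.1]
grip_width: 0.43
```

```bash
python3 d.py 623 -91.5 32
```

```text
pos [623.8 -92.2  32.5] d [-0.8  0.7 -0.5] rot [0.001 0.001 0.   ] F [-0.   0.8  0.1] dq 0.003 j [-0.33  0.74  1.36 -0.    1.03 -0.47] w 0.43 26.4167
```

>>> play_rows:
  plan:
    - [0,0,0,0,0,0,1]
    - [0,0,0,0,0,0,1]
    - [0,0,0,0,0,0,1]
    - [0,0,0,0,0,0,1]
    - [0,0,0,0,0,0,1]

```text
time_s: 26.83
eef_pos: [624.1, -92.2, 33.0]
ee_rot: [0.001, 0.658, 0.753, -0.0]
force: [0.4, 0.6, 0.9]
grip_width: 1.0
```

>>> play_rows:
  plan:
    - [0,0,10,0,0,0,1]
    - [0,0,20,0,0,0,1]
    - [0,0,35,0,0,0,1]
    - [0,0,35,0,0,0,1]
    - [-5,0,30,0,0,0,1]

```text
time_s: 27.25
eef_pos: [615.3, -90.9, 162.9]
ee_rot: [-0.005, 0.658, 0.753, -0.003]
force: [0.2, 0.1, 0.4]
grip_width: 0.999
```

>>> play_rows:
  plan:
    - [-15,-10,20,0,0,0,1]
    - [-28,-20,5,0,0,0,1]
    - [-30,-25,0,0,0,0,1]
    - [-30,-30,0,0,0,0,1]
    - [-30,-30,0,0,0,0,1]

```text
time_s: 27.67
eef_pos: [484.3, -203.2, 201.8]
ee_rot: [0.005, 0.654, 0.757, 0.001]
force: [0.2, -1.5, -0.1]
grip_width: 1.004
```

>>> play_rows:
  plan:
    - [-30,-30,0,0,0,0,1]
    - [-28,-30,0,0,0,0,1]
    - [-15,-20,0,0,0,0,1]
    - [-5,-8,0,0,0,0,1]
    - [0,0,0,0,0,0,1]

```text
time_s: 28.08
eef_pos: [400.0, -296.0, 206.9]
ee_rot: [0.008, 0.656, 0.755, -0.0]
force: [-0.0, 0.4, -0.3]
grip_width: 0.999
```

```bash
python3 - <<'E'
from meas import *
print(sense()["eef_pos"],sense()["time_s"])
c=cap("top");s=cap("scene")
SP={'S':(589.9,147.5),'R':(599.7,65.7),'Q':(610.3,-10.8),'P':(623,-91.5)}
def comps(cc,lo,sm):
    hsv=cv2.cvtColor(cc["img"],cv2.COLOR_BGR2HSV)
    m=((hsv[...,2]>lo)&(hsv[...,2]<235)&(hsv[...,1]<sm)).astype(np.uint8);m=cv2.morphologyEx(m,cv2.MORPH_OPEN,np.ones((3,3)))
    n,l,st,ce=cv2.connectedComponentsWithStats(m);return [(ce[i],st[i,4]) for i in range(1,n) if 80<st[i,4]<1500]
for n,cc,lo,sm in(("top",c,150,20),("scene",s,150,20)):
  for k,(x,y) in SP.items():
    u=np.array(proj(cc,(x,y,H[k]+15)))
    L=[(np.linalg.norm(e-u),e,a) for e,a in comps(cc,lo,sm)]
    d,e,a=min(L,key=lambda t:t[0]); p,dd=diam(cc,e,a,H[k]+15)
    print(n,k,"px",e.round(1),"exp",u.round(1),"pos",p[:2].round(1),"err",(p[:2]-[x,y]).round(1),"dia",dd.round(1))
cv2.imwrite("pics/f.png",np.hstack([cv2.resize(c["img"][120:220,100:420],(400,125)).copy() if 0 else cv2.resize(c["img"][110:230,100:400],(400,160)),cv2.resize(s["img"][170:330,180:440],(260,160))]))
E
```

```text
[ 399.99546383 -296.00390195  206.87052674] 28.0833
top S px [191.4 160.5] exp [191.9 160.1] pos [589.2 148.3] err [-0.7  0.8] dia 54.4
top R px [241.2 158.3] exp [240.5 158.7] pos [600.6  64.3] err [ 0.9 -1.4] dia 47.5
top Q px [282.8 157.3] exp [282.9 157. ] pos [609.6 -10.7] err [-0.7  0.1] dia 40.7
top P px [323.5 154.5] exp [324.9 154.3] pos [622.5 -88.8] err [-0.5  2.7] dia 32.6
scene S px [361.2 206.9] exp [361.8 207. ] pos [589.2 146.7] err [-0.7 -0.8] dia 54.1
scene R px [327.3 233. ] exp [328.9 232.2] pos [599.8  62. ] err [ 0.1 -3.7] dia 47.8
scene Q px [296.2 257.5] exp [297.6 257.4] pos [609.2 -13.4] err [-1.1 -2.6] dia 42.0
scene P px [263.  285.6] exp [264.1 285. ] pos [623.2 -94. ] err [ 0.2 -2.5] dia 35.1
```

View pics/f.png

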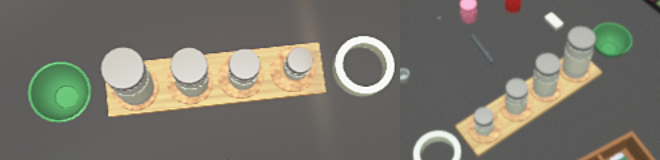

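All four tubs stand upright in order, with S beside the bowl and P beside the tape. Every offset from its spot is under 4 mm, and the arm is clear. Handing in.

```bash
python3 -c "
from rig import ctrl
print(ctrl.finish_job())"
```

```text
the job is handed in; nothing more can be done
None
```

All four tubs are on the rail in height order, and I handed the job in at about 28 s; it reports no verdict. I moved them one at a time: the second tallest to spot 3, the tallest to spot 4 by the bowl, the second shortest to spot 2, and the shortest to spot 1 by the tape.

The last pictures, from both cameras, showed all four upright with the gripper open and well clear. Lid centres were within about 4 mm of the measured spot centres, against the 14 mm allowed. The two views differ by up to about 5 mm along the row (shortest tub: +2.7 mm from the top view, -2.5 mm from the scene view). That is wider than the stated 2 mm calibration but well inside the limit. No other check failed.

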